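Collect the coral batch in the sample caddy

ROBOT

A 6-joint arm with a two-finger parallel gripper is mounted at the origin on the work surface. World frame = base frame: x ahead of the robot, y to its left, z up, the work surface at z = 0. Lengths are in mm, angles in rad, forces in N, time in s.
With the tool pointing down it reaches from about 400 to 925 mm from the base axis. Payload 12.5 kg.
Tool frame: the origin (TCP) lies at the very end of the fingers, on their centre line; the grasp point (between the pads) lies env.grip_point_offset behind it (env.grip_point_offset is the distance from the TCP to the grasp point, in mm); y points along the fingers, z is the direction in which the jaws open and shut, and the axes are right-handed (so a half turn about y gives the same grasp; the last joint's range is limited). The gripper opens to 95 mm and grips with 3 to 60 N. Pads are 20 mm wide; open, the fingers measure 119 mm over their backs; the gripper's body (75 mm by 180 mm) begins 59 mm behind the grasp point.
Start: joints at [1.045, 0.491, 1.559, -0, 1.092, -0.106], TCP at [254.722, 570.757, 214.661] pointing down, gripper open.
Joint ranges: [-3.1, 3.1], [-0.84, 2.19], [0.05, 2.79], [-1.13, 4.28], [0.06, 2.93], [-2.69, 2.69]. Speed limits (rad/s): [2.22, 2.22, 2.79, 3.14, 3.14, 3.14].

INTERFACE

Orientations are given as [roll, pitch, yaw] about the fixed x, y, z axes, in that order (R = Rz(yaw) Ry(pitch) Rx(roll)).
In Python, from cell import readout, read_camera, env, nets gives the robot as it stands.
- The arm moves only by the tool apply_moves, never from a script. Its argument "increments" is a list of rows, each a list of 3 entries, a list of its own where there are three numbers: the shift along the tool's x, y, z in cm, then the turn, a rotation vector about the tool's x, y, z in degrees, then the finger opening in cm, from 0 to 9.51. A call has exactly 5 rows; each row shifts and turns the pose as measured when the row begins, along the tool's axes as they then stand; what a row does not reach is not made up. A row lasts 1/8 s, in which the tool goes at most 62.5 mm and 10.7 degrees, less where a joint would pass 70% of its speed; a pose out of reach is approached as far as the arm can. A call with a gripper value outside its range is refused whole. The fingers move at their own pace and stop on an object; the grip force is fixed at half the most. Time passes only in rows, so rows that do not move let the fingers close, or fill a call up. It gives the time, the measured TCP pose, the force and the opening at its end, in the units of the state.
- readout.state(): the state, without advancing time (a new reading comes with each control period).
- read_camera(name): name is "scene" or "top" or "wrist"; returns a dict with "img" (400x640x3 uint8, red, green, blue), "vfov" (degrees; the focal length in pixels is half the picture's height over the tangent of half this angle, whatever the lens; pixels are square), "cx", "cy" (the principal point, pixels), "distortion" ([k1, k2, p1, p2, k3] as OpenCV has them; the pictures are not rectified), "rvec" (rotation vector, rad) and "tvec" (3), from world to camera coordinates, as OpenCV has them; the wrist camera has in their place "mount" (4x4, takes a point from camera to tool coordinates, whose origin is the TCP and whose axes are the tool frame's). Camera axes: x right, y down, z forward; pixel columns grow to the right and rows downward; lengths in mm; the calibration is good to about 2 mm. A picture is of the moment at which its call begins: read the wrist's pose just before it. There is no depth.
- env.job_done(): hands the job in, once; it reports no verdict.
Trained networks look in a picture, given as the dict that the camera call returned (one of the last four; its "shot" number tells which), for a name from the list of things; names that differ only in an ending like _2 or _b are one class to them, and where a whole thing is asked for, a point or a joint stands for the part that bears it (a point fixed in the world has none). Each returns a list of dicts, best first, with "confidence" (0 to 1); they miss things now and then, are a little off and sometimes report something else, mostly with a low value. They report only what shows in the picture. A call takes as long as a camera call.
- nets.look_for(picture, thing): "point" ([x, y, z] in mm, in the coordinates of the camera as it stood for that picture, good to about 4 mm: the middle of the surface that is visible of it).
- nets.mark_of(picture, thing): "point" ([x, y, z] in mm, in the coordinates of the camera as it stood for that picture, good to about 4 mm: a listed point, or the origin of a listed thing).
The state is a dict: "t": time; "joints": joint angles; "qvel": joint speeds; "tau": joint torques, N m; "eef_pos": TCP position; "tcp_rot": TCP orientation; "ft_force": force on the tool from outside, world axes, zero at the start; "moment": the same for the moment, N m; "opening": opening from 0.0 (shut) to 1.0 (fully open).
Only numpy, scipy, OpenCV 4.12 (cv2) and the standard library are available. Lean on these libraries where they do the work, as an engineer would, in place of code of your own. Each camera call takes 0.05 s, during which the arm holds its last target. There are 200 camera calls.

TASK

Collect the four sample jars with coral contents in the grey caddy: stand each one upright on the floor of the compartment whose liner has the colour of the jar's cap, setting it down gently, not dropping it. The two jars with dark blue contents have the same caps but belong to another batch: leave them standing where they are.

Things in the scene. Friction and masses are not known exactly. Their poses are not given: they have to be found in the camera images.
- jar_blue: Loose sealed sample jar with CORAL (orange-pink) contents and a blue cap; belongs in the caddy. 80 mm tall: body 48 mm in diameter up to height 40 mm, shoulder to 46 mm, then a straight ribbed blue cap 34 mm in diameter from 46 to 80 mm (grip it there). 0.1 to 0.2 kg. Origin: centre of its underside; z up its axis; round, so yaw is meaningless.
- jar_white: Loose sealed sample jar with CORAL (orange-pink) contents and a white cap; belongs in the caddy. 80 mm tall: body 48 mm in diameter up to height 40 mm, shoulder to 46 mm, then a straight ribbed white cap 34 mm in diameter from 46 to 80 mm (grip it there). 0.1 to 0.2 kg. Origin: centre of its underside; z up its axis; round, so yaw is meaningless.
- jar_green: Loose sealed sample jar with CORAL (orange-pink) contents and a green cap; belongs in the caddy. 80 mm tall: body 48 mm in diameter up to height 40 mm, shoulder to 46 mm, then a straight ribbed green cap 34 mm in diameter from 46 to 80 mm (grip it there). 0.1 to 0.2 kg. Origin: centre of its underside; z up its axis; round, so yaw is meaningless.
- jar_yellow: Loose sealed sample jar with CORAL (orange-pink) contents and a yellow cap; belongs in the caddy. 80 mm tall: body 48 mm in diameter up to height 40 mm, shoulder to 46 mm, then a straight ribbed yellow cap 34 mm in diameter from 46 to 80 mm (grip it there). 0.1 to 0.2 kg. Origin: centre of its underside; z up its axis; round, so yaw is meaningless.
- other_white: Look-alike: loose sealed jar with a white cap, but DARK BLUE contents; another batch, stays where it is. 80 mm tall: body 48 mm in diameter up to height 40 mm, shoulder to 46 mm, then a straight ribbed white cap 34 mm in diameter from 46 to 80 mm (grip it there). 0.1 to 0.2 kg. Origin: centre of its underside; z up its axis; round, so yaw is meaningless.
- other_yellow: Look-alike: loose sealed jar with a yellow cap, but DARK BLUE contents; another batch, stays where it is. 80 mm tall: body 48 mm in diameter up to height 40 mm, shoulder to 46 mm, then a straight ribbed yellow cap 34 mm in diameter from 46 to 80 mm (grip it there). 0.1 to 0.2 kg. Origin: centre of its underside; z up its axis; round, so yaw is meaningless.
- liner_blue: Blue liner, 62 x 62 x 3 mm, centred on the floor of one compartment of the fixed grey caddy (151 x 151 mm, 28 mm high; 2 x 2 compartments 68 x 68 mm inside, walls 5 mm, centres 73 mm apart). Origin: centre of its underside, 5 mm above the bench; a jar on it stands 8 mm above the bench. x, y along the caddy's walls. Colours change places.
- liner_white: White liner, 62 x 62 x 3 mm, centred on the floor of one compartment of the fixed grey caddy (151 x 151 mm, 28 mm high; 2 x 2 compartments 68 x 68 mm inside, walls 5 mm, centres 73 mm apart). Origin: centre of its underside, 5 mm above the bench; a jar on it stands 8 mm above the bench. x, y along the caddy's walls. Colours change places.
- liner_green: Green liner, 62 x 62 x 3 mm, centred on the floor of one compartment of the fixed grey caddy (151 x 151 mm, 28 mm high; 2 x 2 compartments 68 x 68 mm inside, walls 5 mm, centres 73 mm apart). Origin: centre of its underside, 5 mm above the bench; a jar on it stands 8 mm above the bench. x, y along the caddy's walls. Colours change places.
- liner_yellow: Yellow liner, 62 x 62 x 3 mm, centred on the floor of one compartment of the fixed grey caddy (151 x 151 mm, 28 mm high; 2 x 2 compartments 68 x 68 mm inside, walls 5 mm, centres 73 mm apart). Origin: centre of its underside, 5 mm above the bench; a jar on it stands 8 mm above the bench. x, y along the caddy's walls. Colours change places.

How it is judged (in metres and radians):
At the end, for the whole second after the job is handed in: Each coral jar stands at rest and upright (within 0.1 rad) on the liner of its cap's colour, axis within 15 mm of the liner's centre, underside at most 5 mm above the liner (any jar standing in its compartment passes); both dark blue jars stand upright within 20 mm of their starts (horizontal distance between jar_blue and liner_blue below 0.015 m and z of jar_blue in the frame of liner_blue below 0.008 m and angle between each of jar_blue, jar_white, jar_green, jar_yellow, other_white, other_yellow's own z axis and vertical below 0.1 rad and linear speed of each of jar_blue, jar_white, jar_green, jar_yellow, other_white, other_yellow below 0.02 m/s and horizontal distance between jar_white and liner_white below 0.015 m and z of jar_white in the frame of liner_white below 0.008 m and horizontal distance between jar_green and liner_green below 0.015 m and z of jar_green in the frame of liner_green below 0.008 m and horizontal distance between jar_yellow and liner_yellow below 0.015 m and z of jar_yellow in the frame of liner_yellow below 0.008 m and distance of each of other_white, other_yellow from where it was at the start of the episode below 0.02 m); the robot touches nothing.
It fails at once if a jar with dark blue contents is shifted by more than 25 mm or tipped (distance of any of other_white, other_yellow from where it was at the start of the episode above 0.025 m or angle between any of other_white, other_yellow's own z axis and vertical above 0.3 rad).
It fails at once if a jar is dropped or thrown (moves faster than 0.7 m/s with no finger on it, a fall of some 25 mm) ((contact force between jar_blue and the fingers below 0.05 N and linear speed of jar_blue above 0.7 m/s) or (contact force between jar_white and the fingers below 0.05 N and linear speed of jar_white above 0.7 m/s) or (contact force between jar_green and the fingers below 0.05 N and linear speed of jar_green above 0.7 m/s) or (contact force between jar_yellow and the fingers below 0.05 N and linear speed of jar_yellow above 0.7 m/s) or (contact force between other_white and the fingers below 0.05 N and linear speed of other_white above 0.7 m/s) or (contact force between other_yellow and the fingers below 0.05 N and linear speed of other_yellow above 0.7 m/s)).
It also fails if it takes over 99 s, if anything falls off the work surface, if the arm or the gripper's body presses on something with over 40 N, if the wrist force passes 120 N, or if a joint passes its speed limit or range.

## Working session

There is one attempt and no reset: what is moved stays moved. The work goes in short steps, Python scripts to look and compute and a tool call to move; the robot and the scene stay as the last step left them, time stands still between calls to the robot, and variables do not carry over. Pictures are saved under pics/ and viewed, about 12 in all and at most 16, crops included, and the job is handed in when it is done.

Besides the shell and the picture viewer there is one more tool, called after "Call:" by a JSON object that holds its "fn" and its "kwargs". apply_moves: Moves the arm, as the interface text tells. Its arguments: {"type":"object","properties":{"increments":{"type":"array"}},"required":["increments"]}

```bash
mkdir -p pics; cat > h.py <<'E'
import numpy as np, cv2
from scipy.spatial.transform import Rotation as R
from cell import readout, read_camera, env, nets
def cam_pose(p,s=None):
    if 'rvec' in p and p['rvec'] is not None:
        Rc=cv2.Rodrigues(np.array(p['rvec'],float))[0]; return Rc.T, -Rc.T@np.array(p['tvec'],float).ravel()
    M=np.array(p['mount']); Rt=R.from_euler('xyz',s['tcp_rot']).as_matrix()
    return Rt@M[:3,:3], Rt@M[:3,3]+np.array(s['eef_pos'])
def K(p):
    f=200/np.tan(np.radians(p['vfov'])/2); return np.array([[f,0,p['cx']],[0,f,p['cy']],[0,0,1]])
def pix2plane(p,uv,z,s=None):
    Rw,o=cam_pose(p,s); n=cv2.undistortPoints(np.array([[uv]],float),K(p),np.array(p['distortion'],float))[0,0]
    d=Rw@np.array([n[0],n[1],1]); return o+d*(z-o[2])/d[2]
def proj(p,X,s=None):
    Rw,o=cam_pose(p,s); c=(np.atleast_2d(X)-o)@Rw
    return cv2.projectPoints(c,np.zeros(3),np.zeros(3),K(p),np.array(p['distortion'],float))[0][:,0]
def save(p,n): cv2.imwrite('pics/'+n,p['img'][:,:,::-1])
E
cat > a.py <<'E'
from h import *
print(env.grip_point_offset, readout.state())
for c in ['top','scene']:
    p=read_camera(c); save(p,c+'0.png'); Rw,o=cam_pose(p); print(c,o.round())
    for n in ['jar_blue','jar_white','jar_green','jar_yellow','other_white','other_yellow','liner_blue','liner_white','liner_green','liner_yellow']:
        r=nets.mark_of(p,n)
        print(n,[( (Rw@np.array(d['point'])+o).round().tolist(),round(d['confidence'],2)) for d in r[:3]])
E
python3 a.py
```

```text
18.8 {'t': 0.0, 'joints': array([ 1.04538314e+00,  4.91564004e-01,  1.55943644e+00, -1.10193116e-05,
        1.09170781e+00, -1.05646697e-01]), 'qvel': array([ 2.57307227e-03, -1.05037438e-05,  7.79580936e-04, -3.38481157e-04,
        1.19163109e-03, -4.19587302e-04]), 'tau': array([ 1.06277184e-03, -6.12654448e+01, -2.58177334e+01,  6.91368990e-02,
        4.83355788e-02, -1.57911386e-04]), 'eef_pos': array([254.60436232, 570.52766186, 214.06347022]), 'tcp_rot': array([-1.57190674e+00,  1.07921879e-04, -4.19761464e-01]), 'ft_force': array([0.52092434, 0.30002698, 0.87490769]), 'moment': array([ 0.00631572, -0.00417307,  0.02400371]), 'opening': 1.0007341359886541}
top [456. -23. 969.]
jar_blue [([664.0, 60.0, 4.0], 0.8)]
jar_white [([449.0, 48.0, -1.0], 0.85)]
jar_green [([536.0, -121.0, -4.0], 0.73)]
jar_yellow []
other_white [([538.0, 134.0, -4.0], 0.69)]
other_yellow [([648.0, -54.0, 4.0], 0.59)]
liner_blue [([557.0, 330.0, 3.0], 0.93), ([544.0, 259.0, 6.0], 0.53)]
liner_white [([544.0, 261.0, 6.0], 0.92)]
liner_green [([467.0, 273.0, 1.0], 0.66)]
liner_yellow [([483.0, 348.0, 3.0], 0.89), ([468.0, 275.0, 1.0], 0.47)]
scene [ 840. -471.  806.]
jar_blue []
jar_white [([450.0, 41.0, 0.0], 0.62)]
jar_green [([539.0, -124.0, 2.0], 0.79), ([539.0, 133.0, -4.0], 0.19)]
jar_yellow [([456.0, -74.0, -0.0], 0.68)]
other_white [([537.0, 136.0, -0.0], 0.73), ([456.0, -69.0, -1.0], 0.68)]
other_yellow [([645.0, -59.0, 2.0], 0.56)]
liner_blue [([551.0, 333.0, 8.0], 0.48)]
liner_white [([540.0, 256.0, 6.0], 0.54)]
liner_green [([473.0, 274.0, 6.0], 0.59), ([645.0, -58.0, -1.0], 0.52)]
liner_yellow [([486.0, 346.0, 3.0], 0.59)]
```

View pics/top0.png

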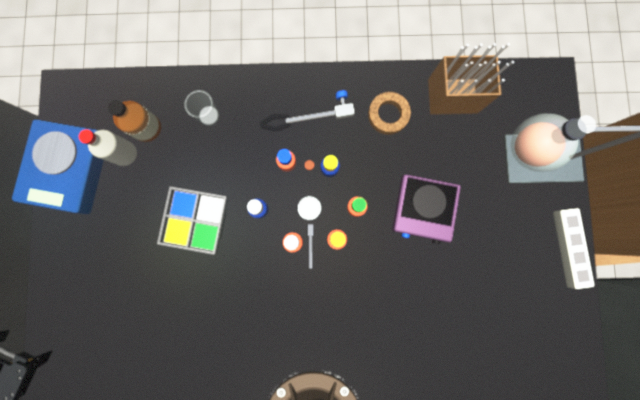

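View pics/scene0.png

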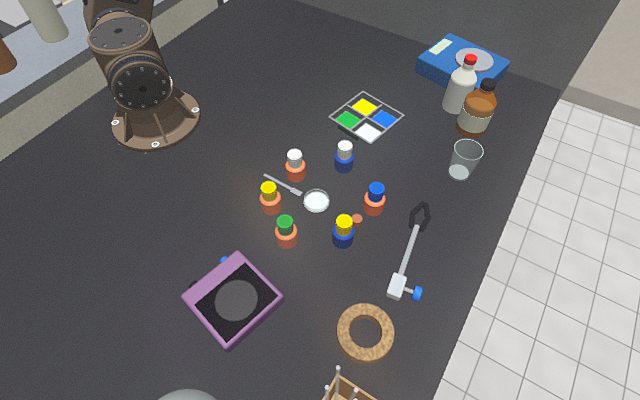

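The top view shows the coral jars at blue (285,158), white (292,242), green (358,206) and yellow (337,239). The dark blue ones are white-capped (257,208) and yellow-capped (330,164). The caddy is at about (193,220), with liners blue upper-left, white upper-right, yellow lower-left and green lower-right. The scene view agrees. Next I'll refine these by colour segmentation.

```bash
cat > b.py <<'E'
from h import *
p=read_camera('top'); hsv=cv2.cvtColor(p['img'],cv2.COLOR_RGB2HSV)
rng={'blue':((100,120,120),(125,255,255)),'white':((0,0,150),(180,60,255)),'green':((45,100,80),(80,255,255)),'yellow':((22,120,150),(35,255,255))}
def cen(c,uv,r):
    m=cv2.inRange(hsv,*[np.array(a) for a in rng[c]]); n,l,st,ce=cv2.connectedComponentsWithStats(m)
    k=[i for i in range(1,n) if st[i,4]>20 and np.hypot(*(ce[i]-uv))<r]
    return [(ce[i],st[i,4]) for i in k]
J={'blue':(285,155),'white':(291,242),'green':(359,205),'yellow':(337,239)}
L={'blue':(183,204),'white':(210,208),'yellow':(177,231),'green':(204,236)}
for c in J:
    print('jar',c,[(pix2plane(p,u,74)[:2].round(1),a) for u,a in cen(c,J[c],9)],'liner',[(pix2plane(p,u,8)[:2].round(1),a) for u,a in cen(c,L[c],9)])
E
python3 b.py
```

```text
jar blue [(array([666.3,  60.8]), np.int32(170))] liner [(array([556.7, 336.7]), np.int32(496))]
jar white [(array([451.3,  45.5]), np.int32(182))] liner []
jar green [(array([ 539.9, -122.6]), np.int32(151))] liner [(array([470.4, 278.4]), np.int32(507))]
jar yellow [(array([456.4, -67.7]), np.int32(190))] liner [(array([484.8, 350.9]), np.int32(508))]
```

Call:
{"fn": "apply_moves", "kwargs": {"increments": [[[0, 0, -5], [0, -8, 0], 6], [[2, 0, -5], [0, -8, 0], 6], [[4, 0, -5], [0, -8, 0], 6], [[3, 0, -5], [0, 0, 0], 6], [[3, 0, -5], [0, 0, 0], 6]]}}

```text
t: 1.78
eef_pos: [333.3, 314.8, 214.2]
tcp_rot: [-1.569, -0.001, 0.02]
ft_force: [0.1, 1.2, 0.1]
opening: 0.635
```

Call:
{"fn": "apply_moves", "kwargs": {"increments": [[[2.5, 0, -5.5], [0, 1, 0], 6], [[2.5, 0, -5.5], [0, 0, 0], 6], [[2.5, 1, -5.5], [0, 0, 0], 6], [[2.5, 1, -5.5], [0, 0, 0], 6], [[2.5, 1, -5.5], [0, 0, 0], 6]]}}

```text
t: 2.4
eef_pos: [463.4, 33.3, 185.7]
tcp_rot: [-1.568, -0.008, 0.002]
ft_force: [0.2, 0.3, 0.4]
opening: 0.634
```

```bash
cat > w.py <<'E'
import sys
from h import *
s=readout.state(); p=read_camera('wrist'); Rw,o=cam_pose(p,s); print(s['eef_pos'].round(1),s['tcp_rot'].round(3),'cam',o.round())
save(p,sys.argv[1]+'.png')
for n in sys.argv[2:]:
    for f in (nets.mark_of,nets.look_for):
        print(n,f.__name__,[((Rw@np.array(d['point'])+o).round(1).tolist(),round(d['confidence'],2)) for d in f(p,n)[:2]])
E
python3 w.py w1 jar_white jar_yellow
```

```text
[463.4  33.3 185.7] [-1.568 -0.008  0.002] cam [382.  33. 354.]
jar_white call [([449.3, 45.4, -5.2], 0.72)]
jar_white call [([442.9, 42.8, 78.5], 0.59)]
jar_yellow call [([458.4, -68.5, 0.6], 0.98)]
jar_yellow call [([450.0, -58.4, 68.7], 0.75)]
```

Call:
{"fn": "apply_moves", "kwargs": {"increments": [[[-1.3, 1, 1.2], [0, 0, 0], 6], [[0, 3.5, 0], [0, 0, 0], 6], [[0, 3, 0], [0, 0, 0], 6], [[0, 3, 0], [0, 0, 0], 6], [[0, 2, 0], [0, 0, 0], 6]]}}

```text
t: 3.28
eef_pos: [449.2, 55.9, 60.9]
tcp_rot: [-1.568, -0.014, 0.013]
ft_force: [-0.2, -0.0, 0.1]
opening: 0.63
```

View pics/w1.png

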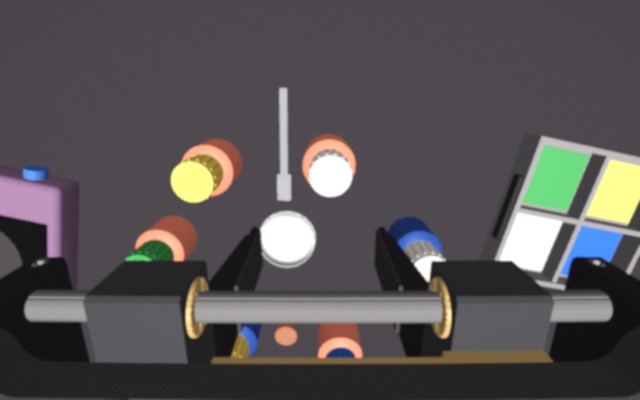

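Call:
{"fn": "apply_moves", "kwargs": {"increments": [[[0, 0, -1], [0, 0, 0], 6], [[0, 0.5, 0], [0, 0, 0], 6], [[0, 0.5, 0], [0, 0, 0], 6], [[0, 0, 0], [0, 0, 0], 0], [[0, 0, 0], [0, 0, 0], 0]]}}

```text
t: 3.9
eef_pos: [449.3, 47.8, 52.2]
tcp_rot: [-1.568, -0.016, 0.018]
ft_force: [0.5, 0.9, 0.4]
opening: 0.475
```

Call:
{"fn": "apply_moves", "kwargs": {"increments": [[[0, 0, 0], [0, 0, 0], 0], [[0, 0, 0], [0, 0, 0], 0], [[0, 0, 0], [0, 0, 0], 0], [[0, -2, 0], [0, 0, 0], 0], [[0, -4, 0], [0, 0, 0], 0]]}}

```text
t: 4.53
eef_pos: [447.0, 47.5, 111.5]
tcp_rot: [-1.567, -0.01, 0.018]
ft_force: [0.5, -1.0, -1.9]
opening: 0.355
```

Call:
{"fn": "apply_moves", "kwargs": {"increments": [[[1, -4, 2], [0, 1, 0.6], 0], [[2.5, -1.5, 5], [0, 0, 0], 0], [[2.5, 0, 5.5], [0, 0, 0], 0], [[2, 0, 5.5], [0, 0, 0], 0], [[1.5, 0, 3.4], [0, 0, 0], 0]]}}

```text
t: 5.15
eef_pos: [544.0, 266.0, 172.3]
tcp_rot: [-1.567, -0.003, -0.005]
ft_force: [-0.3, 0.2, -2.0]
opening: 0.357
```

```bash
sleep 0; python3 w.py w2 liner_white liner_blue liner_green liner_yellow
```

```text
[544.  266.  172.3] [-1.567 -0.003 -0.005] cam [463. 266. 341.]
liner_white call [([543.3, 264.0, 3.0], 0.79)]
liner_white call [([535.1, 259.1, 5.3], 0.92)]
liner_blue call [([556.7, 336.2, 5.9], 0.55)]
liner_blue call [([554.5, 339.6, 6.0], 0.92)]
liner_green call [([469.1, 275.1, 5.0], 0.88)]
liner_green call [([468.3, 278.2, 6.8], 0.76)]
liner_yellow call [([483.1, 343.6, 4.5], 0.85)]
liner_yellow call [([480.0, 342.4, 7.9], 0.9)]
```

Call:
{"fn": "apply_moves", "kwargs": {"increments": [[[-0.2, 2, -0.4], [0, 0, 0], 0], [[0, 3, 0], [0, 0, 0], 0], [[0, 2.5, 0], [0, 0, 0], 0], [[0, 1.5, 0], [0, 0, 0], 0], [[0, 0.5, 0], [0, 0, 0], 0]]}}

```text
t: 6.22
eef_pos: [543.0, 256.3, 77.3]
tcp_rot: [-1.566, -0.007, -0.012]
ft_force: [-0.0, 0.2, -0.7]
opening: 0.353
```

Call:
{"fn": "apply_moves", "kwargs": {"increments": [[[0, 0.3, 0.6], [0, 0, 0], 0], [[0, 0.6, 0], [0, 0, 0], 0], [[0, 0.5, 0], [0, 0, 0], 0], [[0, 0.2, 0], [0, 0, 0], 0], [[0, 0, 0], [0, 0, 0], 0]]}}

```text
t: 6.85
eef_pos: [544.1, 263.2, 62.1]
tcp_rot: [-1.565, -0.009, -0.012]
ft_force: [0.1, 0.0, -1.5]
opening: 0.355
```

Down the last 2 mm, then open.

Call:
{"fn": "apply_moves", "kwargs": {"increments": [[[-0.1, 0.2, 0], [0, 0, 0], 0], [[0, 0.1, 0], [0, 0, 0], 0], [[0, 0, 0], [0, 0, 0], 6], [[0, 0, 0], [0, 0, 0], 6], [[0, 0, 0], [0, 0, 0], 6]]}}

```text
t: 7.48
eef_pos: [543.7, 263.1, 60.5]
tcp_rot: [-1.564, -0.012, -0.012]
ft_force: [0.4, -0.3, 0.6]
opening: 0.604
```

Call:
{"fn": "apply_moves", "kwargs": {"increments": [[[0, -3, 0], [0, 0, 0], 6], [[0, -5, 0], [0, 0, 0], 6], [[-1.5, -3, -5], [-0.4, -0.7, 0.7], 6], [[-2, 0, -6], [0, 0, 0], 6], [[-2, 0, -6], [0, 0, 0], 6]]}}

```text
t: 8.1
eef_pos: [487.0, 92.4, 172.8]
tcp_rot: [-1.572, -0.0, 0.007]
ft_force: [1.2, -1.0, 0.4]
opening: 0.632
```

Call:
{"fn": "apply_moves", "kwargs": {"increments": [[[-2, 0, -6], [0, 0, 0], 6], [[-1, 0, -5.5], [0, 0, 0], 6], [[0, 0, -3], [0, 0, 0], 6], [[0, 0, 0], [0, 0, 0], 6], [[0, 0, 0], [0, 0, 0], 6]]}}

```text
t: 8.72
eef_pos: [456.2, -57.1, 173.9]
tcp_rot: [-1.572, -0.003, 0.002]
ft_force: [-0.3, -0.3, -0.2]
opening: 0.631
```

Call:
{"fn": "apply_moves", "kwargs": {"increments": [[[0.1, 2, -1.1], [0, 0, 0], 6], [[0, 3.5, 0], [0, 0, 0], 6], [[0, 3, 0], [0, 0, 0], 6], [[0, 2, 0], [0, 0, 0], 6], [[0, 0.5, 0], [0, 0, 0], 6]]}}

```text
t: 9.35
eef_pos: [459.2, -62.8, 61.5]
tcp_rot: [-1.573, -0.005, 0.01]
ft_force: [0.2, -0.6, 0.3]
opening: 0.635
```

Call:
{"fn": "apply_moves", "kwargs": {"increments": [[[-0.1, 0.5, -0.6], [0, 0, 0], 6], [[0, 0.4, 0], [0, 0, 0], 6], [[0, 0, 0], [0, 0, 0], 0], [[0, 0, 0], [0, 0, 0], 0], [[0, 0, 0], [0, 0, 0], 0]]}}

```text
t: 9.98
eef_pos: [459.3, -68.5, 53.8]
tcp_rot: [-1.573, -0.008, 0.011]
ft_force: [-0.2, -1.0, -0.3]
opening: 0.373
```

Call:
{"fn": "apply_moves", "kwargs": {"increments": [[[0, 0, 0], [0, 0, 0], 0], [[0, 0, 0], [0, 0, 0], 0], [[0, -1, 0], [0, 0, 0], 0], [[0, -4, 0], [0, 0, 0], 0], [[0, -5, 0], [0, 0, 0], 0]]}}

```text
t: 10.6
eef_pos: [457.0, -67.9, 154.8]
tcp_rot: [-1.571, -0.001, 0.011]
ft_force: [1.1, 0.4, -1.0]
opening: 0.352
```

Call:
{"fn": "apply_moves", "kwargs": {"increments": [[[0, -2, 3], [0, 0, 0], 0], [[0.5, 0, 5.5], [0, 0.5, 0], 0], [[0.5, 0, 6], [0, 0, 0], 0], [[0.5, 0, 6], [0, 0, 0], 0], [[0.5, 0, 6], [0, 0, 0], 0]]}}

```text
t: 11.22
eef_pos: [478.1, 201.4, 183.1]
tcp_rot: [-1.573, -0.013, -0.005]
ft_force: [0.9, -0.9, -1.7]
opening: 0.351
```

Call:
{"fn": "apply_moves", "kwargs": {"increments": [[[0.5, 0, 6], [0, 0, 0], 0], [[0, 0, 5], [0, 0, 0], 0], [[0, 0, 2], [0, 0, 0], 0], [[0, 0, 0], [0, 0, 0], 0], [[0, 0, 0], [0, 0, 0], 0]]}}

```text
t: 11.85
eef_pos: [482.0, 337.7, 185.1]
tcp_rot: [-1.573, -0.013, -0.001]
ft_force: [0.3, -1.1, -1.2]
opening: 0.355
```

Call:
{"fn": "apply_moves", "kwargs": {"increments": [[[0.2, 3, 1], [0, 0, 0.7], 0], [[0, 4, 0], [0, 0, 0], 0], [[0, 2.5, 0], [0, 0, 0], 0], [[0, 1.2, 0], [0, 0, 0], 0], [[0, 0.3, 0], [0, 0, 0], 0]]}}

```text
t: 12.48
eef_pos: [487.1, 341.5, 74.9]
tcp_rot: [-1.572, -0.003, -0.008]
ft_force: [0.2, 0.1, -0.7]
opening: 0.351
```

Call:
{"fn": "apply_moves", "kwargs": {"increments": [[[-0.2, 0.2, 0.6], [0, 0, 0], 0], [[0, 0.5, 0], [0, 0, 0], 0], [[0, 0.3, 0], [0, 0, 0], 0], [[0, 0.1, 0], [0, 0, 0], 0], [[0, 0, 0], [0, 0, 0], 0]]}}

```text
t: 13.1
eef_pos: [486.0, 348.1, 65.6]
tcp_rot: [-1.57, -0.007, -0.008]
ft_force: [0.8, 0.7, -1.4]
opening: 0.354
```

Call:
{"fn": "apply_moves", "kwargs": {"increments": [[[-0.1, 0.3, 0], [0, 0, 0], 0], [[0, 0.2, 0], [0, 0, 0], 0], [[0, 0, 0], [0, 0, 0], 6], [[0, 0, 0], [0, 0, 0], 6], [[0, 0, 0], [0, 0, 0], 6]]}}

```text
t: 13.72
eef_pos: [485.4, 348.2, 61.7]
tcp_rot: [-1.57, -0.008, -0.008]
ft_force: [-0.9, 0.1, 0.2]
opening: 0.599
```

Call:
{"fn": "apply_moves", "kwargs": {"increments": [[[0, -3, 0], [0, 0, 0], 6], [[0, -5, 0], [0, 0, 0], 6], [[0, -3, -5], [0, -0.5, 0.5], 6], [[0.8, 0, -6], [0, 0, 0], 6], [[0.8, 0, -6], [0, 0, 0], 6]]}}

```text
t: 14.35
eef_pos: [500.4, 177.1, 174.2]
tcp_rot: [-1.57, 0.0, 0.007]
ft_force: [0.7, -0.5, 0.4]
opening: 0.629
```

Call:
{"fn": "apply_moves", "kwargs": {"increments": [[[0.8, 0, -6], [0, 0, 0], 6], [[0.8, 0, -6], [0, 0, 0], 6], [[0.8, 0, -6], [0, 0, 0], 6], [[0.8, 0, -6], [0, 0, 0], 6], [[0.6, 0, -4], [0, 0, 0], 6]]}}

```text
t: 14.98
eef_pos: [540.8, -112.8, 174.7]
tcp_rot: [-1.57, -0.002, 0.007]
ft_force: [1.0, 1.8, -0.4]
opening: 0.632
```

Call:
{"fn": "apply_moves", "kwargs": {"increments": [[[0, 0, 0], [0, 0, 0], 6], [[-0.1, 2.5, -1], [0, 0, 0], 6], [[0, 3.5, 0], [0, 0, 0], 6], [[0, 3.5, 0], [0, 0, 0], 6], [[0, 1.5, 0], [0, 0, 0], 6]]}}

```text
t: 15.6
eef_pos: [540.6, -122.6, 62.9]
tcp_rot: [-1.571, -0.005, 0.004]
ft_force: [0.1, -0.1, -0.3]
opening: 0.633
```

Call:
{"fn": "apply_moves", "kwargs": {"increments": [[[0, 0.6, 0], [0, 0, 0], 6], [[0, 0.4, 0], [0, 0, 0], 6], [[0, 0, 0], [0, 0, 0], 0], [[0, 0, 0], [0, 0, 0], 0], [[0, 0, 0], [0, 0, 0], 0]]}}

```text
t: 16.23
eef_pos: [541.9, -121.8, 54.8]
tcp_rot: [-1.572, -0.008, 0.005]
ft_force: [0.6, -2.0, 1.0]
opening: 0.37
```

Call:
{"fn": "apply_moves", "kwargs": {"increments": [[[0, 0, 0], [0, 0, 0], 0], [[0, 0, 0], [0, 0, 0], 0], [[0, -1, 0], [0, 0, 0], 0], [[0, -4, 0], [0, 0, 0], 0], [[0, -5, 0], [0, 0, 0], 0]]}}

```text
t: 16.85
eef_pos: [539.5, -121.3, 155.3]
tcp_rot: [-1.569, -0.001, 0.005]
ft_force: [0.8, 0.7, -1.6]
opening: 0.354
```

Call:
{"fn": "apply_moves", "kwargs": {"increments": [[[0, -2, 3], [0, 0, 0], 0], [[-1, 0, 5.5], [0, 0, 0], 0], [[-1, 0, 6], [0, 0, 0], 0], [[-1.2, 0, 6], [0, 0, 0], 0], [[-1.2, 0, 6], [0, 0, 0], 0]]}}

```text
t: 17.48
eef_pos: [495.7, 146.7, 183.0]
tcp_rot: [-1.571, -0.012, -0.002]
ft_force: [1.0, -0.6, -1.0]
opening: 0.351
```

Call:
{"fn": "apply_moves", "kwargs": {"increments": [[[-1.2, 0, 6], [0, 0, 0], 0], [[-0.8, 0, 5], [0, 0, 0], 0], [[-0.2, 0, 1.5], [0, 0, 0], 0], [[0, 0, 0], [0, 0, 0], 0], [[0, 0, 0], [0, 0, 0], 0]]}}

```text
t: 18.1
eef_pos: [471.6, 277.1, 185.2]
tcp_rot: [-1.571, -0.014, 0.002]
ft_force: [-0.3, -0.2, -1.0]
opening: 0.357
```

Call:
{"fn": "apply_moves", "kwargs": {"increments": [[[0, 3, 0], [0, 0, 0.7], 0], [[0, 4, 0], [0, 0, 0], 0], [[0, 2.5, 0], [0, 0, 0], 0], [[0, 1.2, 0], [0, 0, 0], 0], [[0, 0.3, 0], [0, 0, 0], 0]]}}

```text
t: 18.73
eef_pos: [475.4, 271.0, 74.1]
tcp_rot: [-1.57, -0.004, -0.006]
ft_force: [0.6, 1.4, -0.9]
opening: 0.357
```

Call:
{"fn": "apply_moves", "kwargs": {"increments": [[[-0.4, 0.2, 0.5], [0, 0, 0], 0], [[0, 0.4, 0], [0, 0, 0], 0], [[0, 0.2, 0], [0, 0, 0], 0], [[0, 0.1, 0], [0, 0, 0], 0], [[0, 0, 0], [0, 0, 0], 0]]}}

```text
t: 19.35
eef_pos: [472.3, 276.6, 66.9]
tcp_rot: [-1.569, -0.008, -0.006]
ft_force: [-0.0, -0.0, -1.4]
opening: 0.352
```

Call:
{"fn": "apply_moves", "kwargs": {"increments": [[[-0.1, 0.3, 0], [0, 0, 0], 0], [[0, 0.2, 0], [0, 0, 0], 0], [[0, 0, 0], [0, 0, 0], 6], [[0, 0, 0], [0, 0, 0], 6], [[0, 0, 0], [0, 0, 0], 6]]}}

```text
t: 19.98
eef_pos: [471.7, 276.5, 62.2]
tcp_rot: [-1.569, -0.009, -0.006]
ft_force: [-0.1, 0.4, -1.0]
opening: 0.601
```

Call:
{"fn": "apply_moves", "kwargs": {"increments": [[[0, -3, 0], [0, 0, 0], 6], [[0, -5, 0], [0, 0, 0], 6], [[2, -3, -3], [0, -0.5, 0.5], 6], [[5, 0, -4.5], [0, 0, 0], 6], [[5, 0, -5], [0, 0, 0], 6]]}}

```text
t: 20.6
eef_pos: [582.6, 160.2, 175.7]
tcp_rot: [-1.569, -0.0, 0.009]
ft_force: [1.0, 0.5, -0.6]
opening: 0.635
```

Blue jar at about (665, 60.5): remaining (82, −100).

Call:
{"fn": "apply_moves", "kwargs": {"increments": [[[4.2, 0, -5], [0, 0, 0], 6], [[3.5, 0, -4], [0, 0, 0], 6], [[0.5, 0, -1], [0, 0, 0], 6], [[0, 0, 0], [0, 0, 0], 6], [[0, 0, 0], [0, 0, 0], 6]]}}

```text
t: 21.22
eef_pos: [665.7, 59.1, 174.6]
tcp_rot: [-1.569, 0.0, 0.006]
ft_force: [0.8, -0.4, 0.6]
opening: 0.629
```

```bash
python3 w.py w3 jar_blue
```

```text
[665.7  59.1 174.6] [-1.569  0.     0.006] cam [586.  59. 344.]
jar_blue call [([665.4, 58.6, -0.3], 0.88)]
jar_blue call [([655.4, 57.1, 81.8], 0.97)]
```

Call:
{"fn": "apply_moves", "kwargs": {"increments": [[[0, 3, 0], [0, 0, 0], 6], [[0, 3.5, 0], [0, 0, 0], 6], [[0, 3, 0], [0, 0, 0], 6], [[0, 1.5, 0], [0, 0, 0], 6], [[0, 0.3, 0], [0, 0, 0], 6]]}}

```text
t: 22.0
eef_pos: [665.8, 63.6, 61.5]
tcp_rot: [-1.569, -0.005, 0.012]
ft_force: [-1.1, 0.8, 0.2]
opening: 0.633
```

Call:
{"fn": "apply_moves", "kwargs": {"increments": [[[0, 0.5, -0.3], [0, 0, 0], 6], [[0, 0.4, 0], [0, 0, 0], 6], [[0, 0, 0], [0, 0, 0], 0], [[0, 0, 0], [0, 0, 0], 0], [[0, 0, 0], [0, 0, 0], 0]]}}

```text
t: 22.62
eef_pos: [667.3, 60.5, 55.0]
tcp_rot: [-1.569, -0.009, 0.012]
ft_force: [-0.2, -1.2, 1.3]
opening: 0.372
```

Call:
{"fn": "apply_moves", "kwargs": {"increments": [[[0, 0, 0], [0, 0, 0], 0], [[0, 0, 0], [0, 0, 0], 0], [[0, -1, 0], [0, 0, 0], 0], [[0, -4, 0], [0, 0, 0], 0], [[0, -5, 0], [0, 0, 0], 0]]}}

```text
t: 23.25
eef_pos: [664.7, 60.3, 154.6]
tcp_rot: [-1.569, -0.001, 0.012]
ft_force: [0.4, -0.2, -1.9]
opening: 0.354
```

Call:
{"fn": "apply_moves", "kwargs": {"increments": [[[-1, -2, 3], [0, 0.5, 0], 0], [[-2, 0, 5], [0, 0, 0], 0], [[-2, 0, 5.5], [0, 0, 0], 0], [[-2, 0, 5.5], [0, 0, 0], 0], [[-2, 0, 5], [0, 0, 0], 0]]}}

```text
t: 23.88
eef_pos: [574.7, 303.2, 183.8]
tcp_rot: [-1.567, -0.013, -0.004]
ft_force: [0.7, 0.1, -2.0]
opening: 0.357
```

Call:
{"fn": "apply_moves", "kwargs": {"increments": [[[-1, 0, 2.5], [0, 0, 0], 0], [[-0.5, 0, 1], [0, 0, 0], 0], [[0, 0, 0], [0, 0, 0], 0], [[0, 0, 0], [0, 0, 0], 0], [[0, 0, 0], [0, 0, 0], 0]]}}

```text
t: 24.5
eef_pos: [558.5, 340.2, 185.7]
tcp_rot: [-1.567, -0.014, -0.001]
ft_force: [0.3, -0.4, -1.6]
opening: 0.351
```

Call:
{"fn": "apply_moves", "kwargs": {"increments": [[[-0.3, 3, -0.3], [-0.2, 0, 0.7], 0], [[0, 4, 0], [0, 0, 0], 0], [[0, 2.5, 0], [0, 0, 0], 0], [[0, 1.2, 0], [0, 0, 0], 0], [[0, 0.3, 0], [0, 0, 0], 0]]}}

```text
t: 25.12
eef_pos: [559.2, 333.9, 74.0]
tcp_rot: [-1.569, -0.004, -0.006]
ft_force: [1.0, -0.2, -1.5]
opening: 0.354
```

Call:
{"fn": "apply_moves", "kwargs": {"increments": [[[-0.3, 0.2, 0.1], [0, 0, 0], 0], [[0, 0.4, 0], [0, 0, 0], 0], [[0, 0.2, 0], [0, 0, 0], 0], [[0, 0.1, 0], [0, 0, 0], 0], [[0, 0, 0], [0, 0, 0], 0]]}}

```text
t: 25.75
eef_pos: [557.1, 335.4, 67.1]
tcp_rot: [-1.568, -0.008, -0.006]
ft_force: [0.4, 0.0, -1.0]
opening: 0.35
```

Call:
{"fn": "apply_moves", "kwargs": {"increments": [[[-0.1, 0.3, 0], [0, 0, 0], 0], [[0, 0.2, 0], [0, 0, 0], 0], [[0, 0, 0], [0, 0, 0], 6], [[0, 0, 0], [0, 0, 0], 6], [[0, 0, 0], [0, 0, 0], 6]]}}

```text
t: 26.38
eef_pos: [556.7, 335.5, 62.8]
tcp_rot: [-1.567, -0.01, -0.006]
ft_force: [0.0, 0.8, -0.3]
opening: 0.598
```

Call:
{"fn": "apply_moves", "kwargs": {"increments": [[[0, -3, 0], [0, 0, 0], 6], [[0, -5, 0], [0, 0, 0], 6], [[-2, -3, -3], [0, 0, 0], 6], [[-4, 0, -6], [0, 0, 0], 6], [[-4, 0, -6], [0, 0, 0], 6]]}}

```text
t: 27.0
eef_pos: [463.7, 199.6, 173.2]
tcp_rot: [-1.567, -0.011, -0.003]
ft_force: [0.8, -1.0, 1.4]
opening: 0.63
```

Call:
{"fn": "apply_moves", "kwargs": {"increments": [[[0, 0, -6], [0, 0, 0], 6], [[0, 0, -6], [0, 0, 0], 6], [[0, 0, -5], [0, 0, 0], 6], [[0, 0, 0], [0, 0, 0], 6], [[0, 0, 0], [0, 0, 0], 6]]}}

```text
t: 27.62
eef_pos: [460.8, 22.8, 173.9]
tcp_rot: [-1.567, -0.013, -0.005]
ft_force: [-1.2, 0.8, -0.4]
opening: 0.629
```

```bash
python3 - <<'E'
from h import *
p=read_camera('top'); q=read_camera('scene')
a=cv2.resize(p['img'][130:280,120:400],(800,428)); b=cv2.resize(q['img'][60:280,200:460],(700,592))
cv2.imwrite('pics/t9.png',a[:,:,::-1]);cv2.imwrite('pics/s9.png',b[:,:,::-1])
for r in (p,q):
  Rw,o=cam_pose(r)
  for n in ['jar_blue','jar_white','jar_green','jar_yellow','other_white','other_yellow']:
    print(n,[( (Rw@np.array(d['point'])+o).round().tolist(),round(d['confidence'],2)) for d in nets.mark_of(r,n)[:2]])
E
```

```text
jar_blue [([552.0, 335.0, 13.0], 0.82)]
jar_white [([543.0, 266.0, 9.0], 0.6)]
jar_green [([466.0, 278.0, 9.0], 0.71)]
jar_yellow [([483.0, 351.0, 6.0], 0.74)]
other_white [([542.0, 259.0, 8.0], 0.52), ([540.0, 135.0, -6.0], 0.44)]
other_yellow [([647.0, -54.0, 4.0], 0.76)]
jar_blue [([557.0, 338.0, 6.0], 0.69), ([539.0, 132.0, -2.0], 0.46)]
jar_white [([545.0, 260.0, 10.0], 0.76)]
jar_green [([465.0, 272.0, 11.0], 0.66), ([482.0, 344.0, 5.0], 0.37)]
jar_yellow [([482.0, 346.0, 7.0], 0.86)]
other_white [([538.0, 137.0, -2.0], 0.6)]
other_yellow [([646.0, -59.0, -1.0], 0.58), ([484.0, 345.0, 9.0], 0.18)]
```

View pics/t9.png

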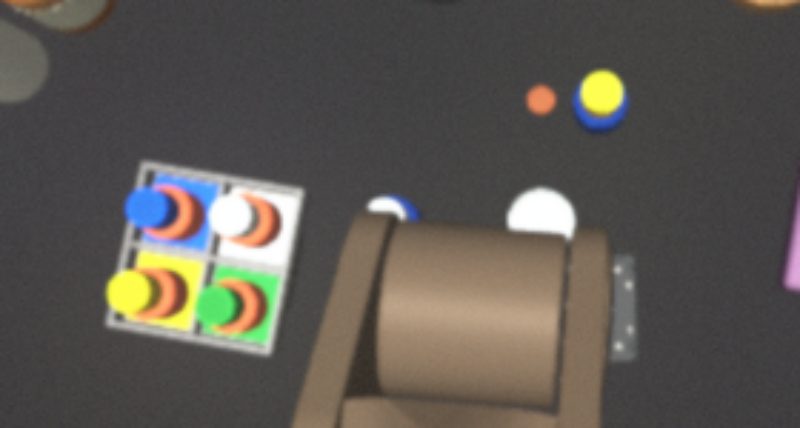

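View pics/s9.png

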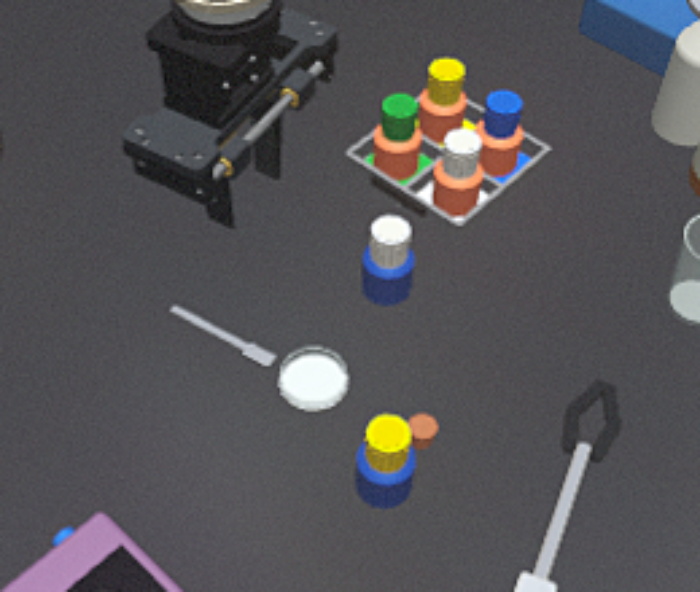

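All four coral jars stand upright in their matching compartments. In the top crop they are blue (150,208), white (232,215), yellow (130,293) and green (218,305). The dark blue jars are where they started, and the arm is clear.

```bash
python3 -c "
from cell import env; print(env.job_done())"
```

```text
the job is handed in; nothing more can be done
None
```

I put all four coral jars in the caddy, each on the liner matching its cap, and handed the job in at about 28 s of the 99 s. No verdict was reported.

- **Placing:** I gripped each jar by its cap, lowered it until its base reached the liner, then let go. The jars were released within about 2 mm of the liner centres I measured.
- **Last checks:** The final top and scene pictures show all four standing upright in the right compartments with the gripper clear. The networks put three of the jars within about 4 mm of their liner centres, and the green one within about 7 mm; the limit is 15 mm.
- **Dark blue jars:** Both still read within about 4 mm of where they started, and no move touched them.
- **Disagreements:**
  - The networks' liner positions and my own colour measurement differed by about 4–6 mm, so I used values in between.
  - In the final pictures the networks also reported a few wrong matches, such as `other_white` at the coral white jar. The pictures show these are look-alike mix-ups.

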